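# Switch off the outlet that was left on

### The job

The grinder is about to get a new disc, but one of the four outlets on the bench power box is still switched on: its key is latched down, which a light tap on each key with the shut fingertips will tell. Press that key right in and let it go, so that it pops up and all four keys stand fully up. Tap so lightly that no other key is pressed in, do not hammer the keys, and leave the jar, the wooden block and the sanding block by the box lying where they are, neither pushed nor picked up.

Things in the scene. Friction and masses are not known exactly. Their poses are not given: they have to be found in the camera images.
- power_box: low aluminium bench power box with black end caps, 128 (x) x 262 (y) x 58 mm high, screwed down; origin at the centre of its underside, own x to its back, y along the row of four identical outlets on its lid, at y = -84, -28, 28, 84 mm: round socket 26 mm behind the middle, push key at own x = -33 mm. A lead leaves its +y end. Which numbered key is at which place varies
- key_1_top (a point): centre of the flat top of key 1, moves with it: plain ribbed grey cap, 26 x 28 mm, in a black bezel 8 mm above the lid, keys 56 mm apart. Cap top above the lid (above the bench): 20 (78) mm when up, 15 (73) latched, 11 (69) bottomed. Tell up from latched by this height and by the feel
- key_1 (a joint): travel of key 1 straight down, m: 0 up, about 0.005 latched, 0.0086 bottomed. Spring 2 N at the top, 4 N at 5 mm, 5.4 N at the bottom. A key that is up gives softly (2.5 N sinks it 1.5 mm) and springs back. The latched key stands firm below 3.5 N; pressed to the bottom (8 N is ample), kept there half a second and let go, it is released and springs up
- key_2_top (a point): centre of the flat top of key 2, moves with it: plain ribbed grey cap, 26 x 28 mm, in a black bezel 8 mm above the lid, keys 56 mm apart. Cap top above the lid (above the bench): 20 (78) mm when up, 15 (73) latched, 11 (69) bottomed. Tell up from latched by this height and by the feel
- key_2 (a joint): travel of key 2 straight down, m: 0 up, about 0.005 latched, 0.0086 bottomed. Spring 2 N at the top, 4 N at 5 mm, 5.4 N at the bottom. A key that is up gives softly (2.5 N sinks it 1.5 mm) and springs back. The latched key stands firm below 3.5 N; pressed to the bottom (8 N is ample), kept there half a second and let go, it is released and springs up
- key_3_top (a point): centre of the flat top of key 3, moves with it: plain ribbed grey cap, 26 x 28 mm, in a black bezel 8 mm above the lid, keys 56 mm apart. Cap top above the lid (above the bench): 20 (78) mm when up, 15 (73) latched, 11 (69) bottomed. Tell up from latched by this height and by the feel
- key_3 (a joint): travel of key 3 straight down, m: 0 up, about 0.005 latched, 0.0086 bottomed. Spring 2 N at the top, 4 N at 5 mm, 5.4 N at the bottom. A key that is up gives softly (2.5 N sinks it 1.5 mm) and springs back. The latched key stands firm below 3.5 N; pressed to the bottom (8 N is ample), kept there half a second and let go, it is released and springs up
- key_4_top (a point): centre of the flat top of key 4, moves with it: plain ribbed grey cap, 26 x 28 mm, in a black bezel 8 mm above the lid, keys 56 mm apart. Cap top above the lid (above the bench): 20 (78) mm when up, 15 (73) latched, 11 (69) bottomed. Tell up from latched by this height and by the feel
- key_4 (a joint): travel of key 4 straight down, m: 0 up, about 0.005 latched, 0.0086 bottomed. Spring 2 N at the top, 4 N at 5 mm, 5.4 N at the bottom. A key that is up gives softly (2.5 N sinks it 1.5 mm) and springs back. The latched key stands firm below 3.5 N; pressed to the bottom (8 N is ample), kept there half a second and let go, it is released and springs up
- screw_jar: screw jar with a tin lid, 66 mm across, 81 mm high, loose, stands behind the box; origin at the centre of its underside. Only a bystander
- shim_block: small dark wooden block 33 by 84 by 20 mm, loose, lies beside the +y end of the box, roughly along the box's x; origin at the centre of its underside. Only a bystander
- sanding_block: cork-brown sanding block 60 by 110 by 35 mm high, loose, lies beside the -y end of the box, roughly along the box's x; origin at the centre of its underside. Only a bystander

How it is judged:
On the way, in this order (a step that is already met when the one before it is completed fails the run):
1. the latched key is pressed right in, more than 7.7 mm down (value of joint key_3 above 0.0077 m).
2. it is let go and springs up to within 1 mm of fully up (value of joint key_3 below 0.001 m), for 0.2 s.
At the end, for the whole second after the job is handed in: All four keys stand up, each within 1 mm of its upper stop, so no outlet is on; the jar, the wooden block and the sanding block are within 15 mm of where they were (value of joint each of key_1, key_2, key_3, key_4 below 0.001 m and not (distance of screw_jar from where it was at the start of the episode above 0.015 m) and not (distance of shim_block from where it was at the start of the episode above 0.015 m) and not (distance of sanding_block from where it was at the start of the episode above 0.015 m)); the robot touches nothing.
It fails at once if one of the three keys that were up is pressed in, more than 6.5 mm down (value of joint any of key_1, key_2, key_4 above 0.0065 m).
It fails at once if a key is hammered, with more than 40 N (contact force between the fingers and key_1_c0 above 40 N or contact force between the fingers and key_2_c0 above 40 N or contact force between the fingers and key_3_c0 above 40 N or contact force between the fingers and key_4_c0 above 40 N).
It fails at once if the jar, the wooden block or the sanding block is shoved or picked up, more than 15 mm (distance of any of screw_jar, shim_block, sanding_block from where it was at the start of the episode above 0.015 m).
It also fails if it takes over 51 s, if anything falls off the work surface, if the arm or the gripper's body presses on something with over 40 N, if the wrist force passes 120 N, or if a joint passes its speed limit or range.

### The arm

A 7-joint arm with a two-finger parallel gripper is mounted at the origin on a cart in front of the work surface, level with it; the furniture and walls round the work are solid. World frame = base frame: x ahead of the robot, y to its left, z up, the work surface at z = 0. Lengths are in m, angles in rad, forces in N, time in s.
With the tool pointing down it reaches from about 0.425 to 0.825 m from the base axis. Payload 3.6 kg.
Tool frame: the origin (TCP) lies at the centre of the arm's flange, where the gripper is bolted on; the fingertips stand 186 mm ahead of it and the grasp point (between the pads) lies 167 mm ahead of it; z points along the fingers, y is the line along which they close (so a half turn about z gives the same grasp; the last joint's range is limited). The gripper opens to 93 mm and grips with 3 to 60 N. Pads are 15 mm wide; open, the fingers measure 128 mm over their backs; the gripper's body (75 mm by 188 mm) begins 65 mm behind the grasp point.
Start: joints at [1.276, 0.615, -0.013, 1.423, 0.008, 1.103, -0.04], TCP at [0.173, -0.627, 0.405] pointing down, gripper open.
Joint ranges: [-3.12, 3.12], [-0.3, 2.06], [-1.34, 1.32], [0.26, 2.42], [-1.36, 4.5], [0.01, 1.98], [-2.84, 2.84]. Speed limits (rad/s): [2.79, 2.79, 3.14, 3.14, 3.14, 3.14, 3.14].

### API

Orientations are given as a unit quaternion [w, x, y, z].
In Python, from station import r gives the robot as it stands.
- The arm moves only by the tool arm_command, never from a script. Its argument "commands" is one flat list of numbers, 5 for each row, row after row: the shift along the tool's x, y, z in cm, then the turn about the tool's z in degrees, then the gripper command: -1 is fully open, 1 is shut, values between are in proportion. A call has 1 to 8 rows; each row is the pose to reach, as a shift and turn from the pose commanded when the call began, along the tool's axes at that moment; what a row does not reach only later rows make up. A row lasts 1/12 s, in which the tool goes at most 41.7 mm and 7.16 degrees, less where a joint would pass 70% of its speed; a pose out of reach is approached as far as the arm can. A call with a gripper value outside its range is refused whole. The fingers move at their own pace and stop on an object; "newtons" is the grip in N (left out, the last holds). Time passes only in rows, so rows that repeat a pose let the fingers close. It gives the time, the measured TCP pose, the force, the opening and the grip force at its end, in the units of the state.
- r.read_state(): the state, without advancing time (a new reading comes with each control period).
- r.read_camera(name): name is "scene" or "top" or "wrist"; returns (picture, depth): 400x640x3 uint8, red, green, blue; 400x640 float32, m along the optical axis (not along the pixel's ray), 0 where there is no reading.
- r.camera_model(name): a dict with "intrinsics" (3x3 intrinsics, pixels), "dist_coeffs" ([k1, k2, p1, p2, k3] as OpenCV has them; the pictures are not rectified), "rvec" (rotation vector, rad) and "tvec" (3), from world to camera coordinates, as OpenCV has them; the wrist camera has in their place "T_tool_cam" (4x4, takes a point from camera to tool coordinates, whose origin is the TCP and whose axes are the flange's). Camera axes: x right, y down, z forward; pixel columns grow to the right and rows downward; lengths in m; the calibration is good to about 2 mm. A picture is of the moment at which its call begins: read the wrist's pose just before it. camera_model takes no time and is no camera call.
- r.close_job(): hands the job in; it is judged then, once.
The state is a dict: "clock": time; "joint_pos": joint angles; "joint_vel": joint speeds; "joint_efforts": joint torques, N m; "eef_pos": TCP position; "tool_rot": TCP orientation; "wrist_force": force on the tool from outside, world axes, zero at the start; "torque": the same for the moment, N m; "width": finger opening in m; "gripper_force": force on a finger pad.
Only numpy, scipy, OpenCV 4.12 (cv2) and the standard library are available. Lean on these libraries where they do the work, as an engineer would, in place of code of your own. Each camera call takes 0.05 s, during which the arm holds its last target. There are 200 camera calls.

## Working session

There is one attempt and no reset: what is moved stays moved. The work goes in short steps, Python scripts to look and compute and a tool call to move; the robot and the scene stay as the last step left them, time stands still between calls to the robot, and variables do not carry over. Pictures are saved under pics/ and viewed, at most 10 in all, crops included, and the job is handed in when it is done.

Besides the shell and the picture viewer there is one more tool, called after "Call:" as a command line: name --argument value ..., lists and objects as JSON in quotes. arm_command: Moves the arm, as the interface text tells. Its arguments: {"type":"object","properties":{"commands":{"type":"array","items":{"type":"number"}},"newtons":{"type":"number"}},"required":["commands"]}

```bash
mkdir -p pics; cat > h.py <<'E'
import numpy as np, cv2
from station import r
def cloud(name):
    s=r.read_state(); im,d=r.read_camera(name); m=r.camera_model(name)
    K=np.array(m["intrinsics"],float); D=np.array(m["dist_coeffs"],float)
    h,w=d.shape; u,v=np.meshgrid(np.arange(w),np.arange(h))
    n=cv2.undistortPoints(np.stack([u,v],-1).reshape(-1,1,2).astype(np.float64),K,D).reshape(h,w,2)
    P=np.dstack([n*d[...,None],d])
    if "rvec" in m:
        R=cv2.Rodrigues(np.array(m["rvec"],float))[0]; t=np.array(m["tvec"],float).ravel()
        W=(P-t)@R
    else:
        from scipy.spatial.transform import Rotation as Ro
        T=np.array(m["T_tool_cam"]); q=np.array(s["tool_rot"]); R=Ro.from_quat(q[[1,2,3,0]]).as_matrix()
        W=(P@T[:3,:3].T+T[:3,3])@R.T+np.array(s["eef_pos"])
    W[d==0]=np.nan
    return im,d,W
E
python3 - <<'E'
from h import *
s=r.read_state(); print({k:np.round(s[k],3).tolist() for k in s})
for n in("top","scene"):
    im,d,W=cloud(n); cv2.imwrite(f"pics/{n}0.png",im[...,::-1]); np.savez(f"{n}0.npz",im=im,W=W)
    z=W[...,2]; k=(z>.05)&(z<.065)
    print(n,np.isfinite(z).mean(),k.sum(),np.nanmedian(W[k],axis=0), np.round(W[200,320],3))
E
```

```text
{'clock': 0.0, 'joint_pos': [1.276, 0.616, -0.013, 1.425, 0.008, 1.103, -0.04], 'joint_vel': [-0.0, -0.001, 0.0, 0.0, 0.001, -0.001, 0.001], 'joint_efforts': [0.0, -45.892, 0.209, -16.574, -0.061, 0.02, 0.0], 'eef_pos': [0.173, -0.626, 0.404], 'tool_rot': [-0.001, 0.991, 0.134, -0.0], 'wrist_force': [-0.259, -0.126, -0.622], 'torque': [-0.03, -0.011, 0.014], 'gripper_force': 0.0, 'width': 0.093}
top 0.9960078125 9755 [ 0.54146389 -0.242688    0.05856969] [ 0.581 -0.013  0.073]
scene 0.98885546875 12357 [ 0.49641495 -0.30932504  0.05860633] [ 0.61  -0.006  0.067]
```

View pics/top0.png

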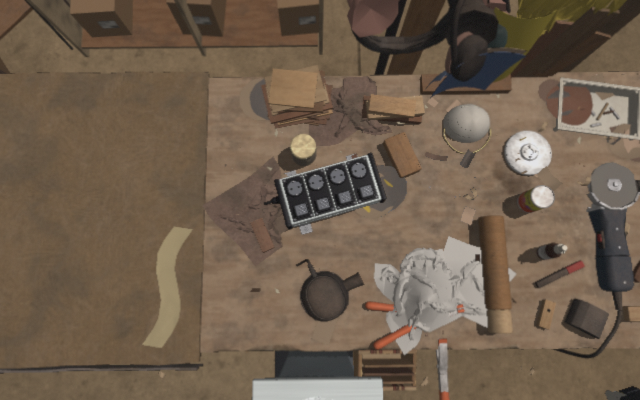

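The top view shows the box at about (330,190), with the lead leaving at its left (+y) end. The four keys are in the lower row at about (302,211), (323,206), (344,201) and (365,197). The jar is at (303,149), the sanding block at (402,155) and the wooden block at (264,235). Next I fit the box rectangle and check the cap heights.

```bash
python3 - <<'E'
from h import *
def fit(W,lo=.052):
    z=W[...,2]; k=(z>lo)&(z<.066)&(abs(W[...,0]-.6)<.15)&(abs(W[...,1]+.03)<.2)
    k=k.astype(np.uint8); n,l,st,c=cv2.connectedComponentsWithStats(k); i=1+st[1:,4].argmax()
    return W[l==i],st[i]
box=None
for n in("top","scene"):
    f=np.load(n+"0.npz"); W=f["W"]; p,st=fit(W)
    rc=cv2.minAreaRect((p[:,:2]*1000).astype(np.float32)); print(n,st,rc,"lid z",np.median(p[:,2]))
    if box is None:
        (cx,cy),(a,b),an=rc; pts=cv2.boxPoints(rc); 
        e=[pts[1]-pts[0],pts[2]-pts[1]]; e=max(e,key=np.linalg.norm); e=e/np.linalg.norm(e); e=e*np.sign(e[1])
        box=(np.array([cx,cy])/1000,e)
    c,ey=box; ex=np.array([ey[1],-ey[0]]); 
    L=np.dstack([(W[...,:2]-c)@ex,(W[...,:2]-c)@ey])
    print("c",c,"ey",ey,"yaw",np.degrees(np.arctan2(ex[1],ex[0])))
    z=W[...,2]
    for y in(-.084,-.028,.028,.084):
        m=(abs(L[...,0]+.033)<.022)&(abs(L[...,1]-y)<.024)&(z>.0685)&(z<.085)
        q=(abs(L[...,0]+.033)<.008)&(abs(L[...,1]-y)<.008)
        print(y,m.sum(),"key centroid local",np.round(np.median(L[m],0),4) if m.any() else 0,"z pct",np.round(np.nanpercentile(z[q],[10,50,90]),4),"world",np.round(c+ex*-.033+ey*y,4))
f=np.load("scene0.npz");im=f["im"]
p,st=fit(f["W"]);x,y,w,h=st[:4];cr=im[max(0,y-40):y+h+40,max(0,x-40):x+w+40]
cv2.imwrite("pics/scene_crop.png",cv2.resize(cr[...,::-1],None,fx=min(800/cr.shape[1],600/cr.shape[0]),fy=min(800/cr.shape[1],600/cr.shape[0])))
E
```

```text
top [ 274  153  113   75 4142] ((611.74755859375, -37.87939453125), (126.68311309814453, 261.5304260253906), 15.279030799865723) lid z 0.0591778659860022
c [ 0.61174756 -0.03787939] ey [-0.26351985  0.9646539 ] yaw 15.279021
-0.084 129 key centroid local [-0.0333 -0.083 ] z pct [0.0747 0.0771 0.0793] world [ 0.602  -0.1276]
-0.028 130 key centroid local [-0.0324 -0.0275] z pct [0.0745 0.0763 0.0792] world [ 0.5873 -0.0736]
0.028 108 key centroid local [-0.0331  0.0286] z pct [0.0693 0.0724 0.0754] world [ 0.5725 -0.0196]
0.084 124 key centroid local [-0.033   0.0838] z pct [0.0733 0.0763 0.0787] world [0.5578 0.0345]
scene [ 270  188  123   44 2306] ((611.4673461914062, -37.59375), (126.9050064086914, 261.189208984375), 15.302363395690918) lid z 0.060740459379801895
c [ 0.61174756 -0.03787939] ey [-0.26351985  0.9646539 ] yaw 15.279021
-0.084 134 key centroid local [-0.0397 -0.084 ] z pct [0.0778 0.0787 0.0794] world [ 0.602  -0.1276]
-0.028 131 key centroid local [-0.0403 -0.0294] z pct [0.078  0.0788 0.0795] world [ 0.5873 -0.0736]
0.028 93 key centroid local [-0.036   0.0277] z pct [0.073  0.0739 0.0747] world [ 0.5725 -0.0196]
0.084 121 key centroid local [-0.04    0.0817] z pct [0.078  0.0786 0.0794] world [0.5578 0.0345]
```

View pics/scene_crop.png

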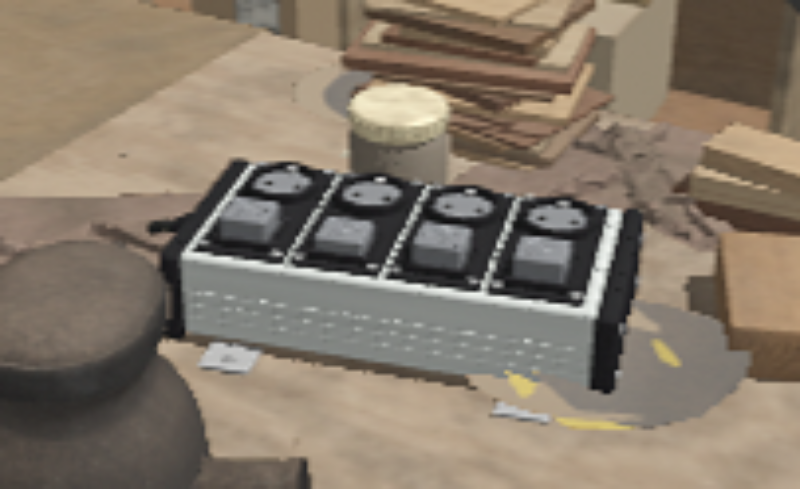

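Both depth views agree: the key at own y = +28 mm has its top at about 73 mm and the others at about 78 mm. So the latched key is at world (0.5725, -0.0196), and the crop shows the second key from the left sitting low. The tool's yaw already matches the box, so I move over that key with the fingers shut and confirm by feel.

Call:
arm_command --commands '[3, -2.6, 0, 0, 1, 6, -5.2, 0, 0, 1, 9, -7.9, 0, 0, 1, 12, -10.5, 0, 0, 1, 15, -13.1, 0, 0, 1, 18, -15.8, 0, 0, 1, 21, -18.4, 0, 0, 1, 24, -21, 0, 0, 1]' --newtons 20

```text
clock: 0.77
eef_pos: [0.3488, -0.3585, 0.4046]
tool_rot: [-0.0, 0.991, 0.134, -0.0]
wrist_force: [1.3, -1.0, 0.6]
width: 0.0441
gripper_force: 0.0
```

Call:
arm_command --commands '[3, -2.6, 0, 0, 1, 6, -5.2, 0, 0, 1, 9, -7.9, 0, 0, 1, 12, -10.5, 0, 0, 1, 15, -13.1, 0, 0, 1, 18, -15.8, 0, 0, 1, 21, -18.4, 0, 0, 1, 24, -21, 0, 0, 1]'

```text
clock: 1.43
eef_pos: [0.5244, -0.0924, 0.4046]
tool_rot: [-0.0, 0.991, 0.134, -0.0]
wrist_force: [0.5, -0.8, -0.5]
width: 0.0006
gripper_force: 0.0
```

Call:
arm_command --commands '[2.2, -1.9, 0, 0, 1, 4.4, -3.8, 0, 0, 1, 6.6, -5.8, 0, 0, 1, 6.6, -5.8, 0, 0, 1, 6.6, -5.8, 0, 0, 1, 6.6, -5.8, 0, 0, 1, 6.6, -5.8, 0, 0, 1, 6.6, -5.8, 0, 0, 1]'

```text
clock: 2.1
eef_pos: [0.5716, -0.0224, 0.4048]
tool_rot: [0.0, 0.991, 0.133, -0.0]
wrist_force: [0.6, -1.0, 0.0]
width: 0.0006
gripper_force: 0.0
```

Call:
arm_command --commands '[0.2, -0.2, 3, 0, 1, 0.2, -0.2, 6, 0, 1, 0.2, -0.2, 9, 0, 1, 0.2, -0.2, 11, 0, 1, 0.2, -0.2, 12.5, 0, 1, 0.2, -0.2, 13.4, 0, 1, 0.2, -0.2, 13.4, 0, 1, 0.2, -0.2, 13.4, 0, 1]'

```text
clock: 2.77
eef_pos: [0.5736, -0.0189, 0.2711]
tool_rot: [0.0, 0.991, 0.134, 0.0]
wrist_force: [0.5, -0.7, 0.1]
width: 0.0006
gripper_force: 0.0
```

Call:
arm_command --commands '[0, 0, 0.2, 0, 1, 0, 0, 0.4, 0, 1, 0, 0, 0.6, 0, 1, 0, 0, 0.7, 0, 1, 0, 0, 0.7, 0, 1, 0, 0, 0.7, 0, 1]'

```text
clock: 3.27
eef_pos: [0.5735, -0.0183, 0.2639]
tool_rot: [0.0, 0.991, 0.134, 0.0]
wrist_force: [0.2, -0.6, -0.3]
width: 0.0007
gripper_force: 0.0
```

Call:
arm_command --commands '[0, 0, 0.1, 0, 1, 0, 0, 0.2, 0, 1, 0, 0, 0.3, 0, 1, 0, 0, 0.3, 0, 1, 0, 0, 0.3, 0, 1]'

```text
clock: 3.68
eef_pos: [0.5734, -0.0183, 0.2607]
tool_rot: [-0.0, 0.991, 0.134, -0.0]
wrist_force: [-0.7, 0.2, 0.1]
width: 0.0005
gripper_force: 0.0
```

Call:
arm_command --commands '[0, 0, 0.1, 0, 1, 0, 0, 0.1, 0, 1, 0, 0, 0.1, 0, 1]'

```text
clock: 3.93
eef_pos: [0.5736, -0.0183, 0.2598]
tool_rot: [-0.0, 0.991, 0.134, 0.0]
wrist_force: [0.1, -0.3, 1.0]
width: 0.0004
gripper_force: 0.2
```

Call:
arm_command --commands '[0, 0, 0.1, 0, 1, 0, 0, 0.1, 0, 1, 0, 0, 0.1, 0, 1]'

```text
clock: 4.18
eef_pos: [0.5736, -0.0183, 0.2592]
tool_rot: [0.0, 0.991, 0.134, 0.0]
wrist_force: [-0.5, 0.7, 4.5]
width: 0.0005
gripper_force: 1.8
```

Contact came at a tip height of about 73 mm and the force rose steeply, so this key is latched. Pressing it in.

Call:
arm_command --commands '[0, 0, 0.1, 0, 1, 0, 0, 0.2, 0, 1, 0, 0, 0.3, 0, 1, 0, 0, 0.4, 0, 1, 0, 0, 0.4, 0, 1, 0, 0, 0.4, 0, 1]'

```text
clock: 4.68
eef_pos: [0.5735, -0.0183, 0.2558]
tool_rot: [0.0, 0.991, 0.134, 0.0]
wrist_force: [-1.8, 0.2, 10.2]
width: 0.0004
gripper_force: 5.0
```

Call:
arm_command --commands '[0, 0, 0.1, 0, 1, 0, 0, 0.1, 0, 1, 0, 0, 0.1, 0, 1, 0, 0, 0.1, 0, 1, 0, 0, 0.1, 0, 1, 0, 0, 0.1, 0, 1, 0, 0, 0.1, 0, 1, 0, 0, 0.1, 0, 1]'

```text
clock: 5.35
eef_pos: [0.5735, -0.0183, 0.2557]
tool_rot: [0.0, 0.991, 0.134, 0.0]
wrist_force: [-4.0, 0.2, 15.0]
width: 0.0005
gripper_force: 7.6
```

Call:
arm_command --commands '[0, 0, -0.3, 0, 1, 0, 0, -0.6, 0, 1, 0, 0, -0.9, 0, 1, 0, 0, -2, 0, 1, 0, 0, -4, 0, 1, 0, 0, -7, 0, 1, 0, 0, -10, 0, 1, 0, 0, -10, 0, 1]'

```text
clock: 6.02
eef_pos: [0.5751, -0.0182, 0.3597]
tool_rot: [0.001, 0.991, 0.134, 0.006]
wrist_force: [0.8, -0.4, 0.5]
width: 0.0003
gripper_force: 0.0
```

Call:
arm_command --commands '[-3, 0, -3, 0, 1, -6, 0, -6, 0, 1, -9, 0, -9, 0, 1, -12, 0, -10, 0, 1, -12, 0, -10, 0, 1, -12, 0, -10, 0, 1]'

```text
clock: 6.52
eef_pos: [0.4566, -0.0507, 0.4547]
tool_rot: [0.0, 0.991, 0.133, 0.001]
wrist_force: [-0.6, 0.0, -0.1]
width: 0.0008
gripper_force: 0.0
```

```bash
python3 - <<'E'
from h import *
c=np.array([.61175,-.03788]);ey=np.array([-.26352,.96465]);ex=np.array([ey[1],-ey[0]])
for n in("top","scene"):
    im,d,W=cloud(n); cv2.imwrite(f"pics/{n}1.png",im[...,::-1])
    L=np.dstack([(W[...,:2]-c)@ex,(W[...,:2]-c)@ey])
    for y in(-.084,-.028,.028,.084):
        q=(abs(L[...,0]+.033)<.008)&(abs(L[...,1]-y)<.008); print(n,y,q.sum(),np.round(np.nanmedian(W[...,2][q]),4))
s=r.read_state();print(s["clock"],s["eef_pos"],s["wrist_force"])
E
```

```text
top -0.084 41 0.0765
top -0.028 26 0.0773
top 0.028 5 0.077
top 0.084 41 0.0763
scene -0.084 32 0.0784
scene -0.028 28 0.0786
scene 0.028 28 0.0787
scene 0.084 25 0.0788
6.6167 [ 0.45815316 -0.04993159  0.45332994] [-0.23556686 -0.09712926 -0.96347439]
```

All four keys now read level at about 78.6 mm, and the arm is clear of the box.

```bash
python3 -c "
from station import r
print(r.close_job())"
```

```text
the job is handed in; nothing more can be done
None
```

The latched key (second from the +y end) was pressed right in and popped up; all four keys now stand level at about 78.6 mm, the bystanders were left untouched, and the job is handed in. I found the key from camera heights and felt only that one, rather than tapping all four.

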